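# Snap the lid onto the cutter case

## Task

The blue tool case with the sharp lino cutter in it stands open. Put the loose grey lid on it and press the lid straight down until the orange clip at each end has snapped under its catch bar and the lid sits fully home all round. Set the lid on rather than dropping it, and leave the other things where they are.

Things in the scene. Friction and masses are not known exactly. Their poses are not given: they have to be found in the camera images.
- case: open blue rectangular tool case screwed to a pale wooden board (it cannot move): 160 mm along its x, 84 mm along its y, 38 mm high, walls 4 mm. Origin: centre of its underside, on the board, whose top is 12 mm above the table; z up. A wooden-handled lino cutter and a marker lie inside, below the rim; leave them. It looks the same turned by half a turn.
- case_rim (a point): centre of the case's open mouth, level with its rim, 38 mm above the board (50 mm above the table); the case's axes. Home, the lid's origin lies here. Set on in line but not yet pressed, the lid rests with its clips on the catch bars, its origin about 10 mm above this point.
- case_bar (a point): middle of the axis of the steel catch bar outside the case's +x end: 80 mm along +x from its centre, 33 mm above the board; the bar is 8 mm thick, 64 mm long along y and stands 4 mm out from the wall. The -x end has the same bar.
- lid: loose grey lid, 0.13 to 0.21 kg: flat plate 170 mm along its x, 96 mm along its y, 4 mm thick. Origin: centre of the plate's underside; z up. It has a black handle on top, an orange clip arm under each end and four guide tabs under its long sides, on which it stands on the same board at the start. It fits the case either way round.
- lid_grip (a point): centre of the black handle bar on the lid, 28 mm above the lid's origin. The bar is 70 mm along x, 16 mm wide in y, and spans 20 to 36 mm above the lid's origin; it stands on two posts 14 mm wide, centred 24 mm either side of the middle; the gap under it is open.
- lid_clip_a (a point): middle of the top of the round black press pad (24 mm across) near the lid's +x end: 66 mm along +x from the centre, 6 mm above the lid's origin, 44 mm above the board (56 mm above the table) when home. Beyond it hangs a sprung orange clip arm, 40 mm wide, 89 mm out, 20 mm down; 4 to 17 N down on the pad snaps it. Its sloped lead-in takes about 3 mm of error along x.
- lid_clip_b (a point): the same press pad and clip arm at the lid's -x end: 66 mm along -x from its centre, 6 mm above its origin. Press each end in turn; or 8 to 12 N down on the middle of the handle snaps both clips, one after the other.
- lid_tab (a point): foot of one of the four grey guide tabs (45 mm either side of the middle along x, 45 mm along y): 22 mm below the lid's origin. The tabs go down outside the case's long sides with 2 mm of play each side and are flared below, taking up to about 5 mm of error along y.
- ink_brayer: ink roller with a red handle, 152 x 85 x 31 mm, lying loose; a bystander. Origin: centre of its underside
- tape_1: roll of cream masking tape, 104 mm across, 25 mm high, lying flat; a bystander. Origin: centre of its underside
- tube_1: red and blue paint tube, 36 x 136 x 24 mm, lying loose; a bystander. Origin: centre of its underside, y along its length
- eyelet_press: dark green hand press, 0.25 m to the left of the board's middle and a little behind it, fixed: about 60 mm wide; its lever with a red ball leans forward to x = 0.52 m, 0.2 to 0.32 m above the table. Nothing to do with the job: keep the gripper clear of it. Origin: middle of its foot's underside

How it is judged:
By the outcome, as a careful person would: the job done as asked, in the order asked, and still so for the second after the job is handed in, with the robot touching nothing.
It also fails if it takes over 42 s, if anything falls off the work surface, if the arm or the gripper's body presses on something with over 40 N, if the wrist force passes 120 N, or if a joint passes its speed limit or range.

## Robot

A 6-joint arm with a two-finger parallel gripper is mounted at the origin on a cart in front of the work surface, level with it; the furniture and walls round the work are solid. World frame = base frame: x ahead of the robot, y to its left, z up, the work surface at z = 0. Lengths are in m, angles in degrees, forces in N, time in s.
With the tool pointing down it reaches from about 0.375 to 0.9 m from the base axis. Payload 3.1 kg.
Tool frame: the origin (TCP) lies at the very end of the fingers, on their centre line; the grasp point (between the pads) lies 19 mm behind it; z points along the fingers, y is the line along which they close (so a half turn about z gives the same grasp; the last joint's range is limited). The gripper opens to 87 mm and grips with 3 to 60 N. Pads are 19 mm wide; open, the fingers measure 117 mm over their backs; the gripper's body (75 mm by 190 mm) begins 51 mm behind the grasp point.
Start: joints at [-76.805, 30.224, 82.088, -0, 67.689, -10.227], TCP at [0.248, -0.573, 0.223] pointing down, gripper open.
Joint ranges: [-176.69, 176.69], [-43.24, 126.21], [12.49, 139.97], [-82, 262], [0, 151.66], [-163.58, 163.58]. Speed limits (degrees/s): [159.86, 159.86, 180, 180, 180, 180].

## Interface

Orientations are given as a 3x3 rotation matrix whose columns are the frame's x, y, z axes.
In Python, from rig import * gives the robot as it stands.
- The arm moves only by the tool jog_arm, never from a script. Its arguments are lists of equal length, an entry for each row: "delta_pos": the shift along the world's x, y, z in cm, a list of three; "turn": the turn about the world's z in degrees; "grip": the closure, from 0 (fully open) to 1 (shut). In form: {"delta_pos": [[x, y, z], ...], "turn": [turn, ...], "grip": [grip, ...]}. A call has 1 to 12 rows; each row is the pose to reach, as a shift and turn from the pose commanded when the call began; what a row does not reach only later rows make up. A row lasts 1/8 s, in which the tool goes at most 62.5 mm and 10.7 degrees, less where a joint would pass 70% of its speed; a pose out of reach is approached as far as the arm can. A call with a gripper value outside its range is refused whole. The fingers move at their own pace and stop on an object; the grip force is fixed at half the most. Time passes only in rows, so rows that repeat a pose let the fingers close. It gives the time, the measured TCP pose, the force, the opening and the grip force at its end, in the units of the state.
- read_state(): the state, without advancing time (a new reading comes with each control period).
- capture(name): name is "scene" or "top" or "wrist"; returns a dict with "color" (420x560x3 uint8, blue, green, red), "fovy" (degrees; the focal length in pixels is half the picture's height over the tangent of half this angle, whatever the lens; pixels are square), "cx", "cy" (the principal point, pixels), "camera_from_world" (4x4, takes a point from world to camera coordinates). Camera axes: x right, y up, looking along -z (the intrinsics and any distortion apply to the point x, -y, -z); pixel columns grow to the right and rows downward; lengths in m; the calibration is good to about 2 mm. The wrist camera is an equidistant fisheye: a pixel r from the principal point sees the ray r / f radians off the axis. A picture is of the moment at which its call begins. There is no depth.
- hand_in(): hands the job in; it is judged then, once.
The state is a dict: "time_s": time; "joint_positions": joint angles; "qvel": joint speeds; "tau": joint torques, N m; "position": TCP position; "tcp_rot": TCP orientation; "force": force on the tool from outside, world axes, zero at the start; "moment": the same for the moment, N m; "opening": opening from 0.0 (shut) to 1.0 (fully open); "grasp_force": force on a finger pad.
Only numpy, scipy, OpenCV 4.12 (cv2) and the standard library are available. Lean on these libraries where they do the work, as an engineer would, in place of code of your own. Each camera call takes 0.05 s, during which the arm holds its last target. There are 200 camera calls.

## Working session

There is one attempt and no reset: what is moved stays moved. The work goes in short steps, Python scripts to look and compute and a tool call to move; the robot and the scene stay as the last step left them, time stands still between calls to the robot, and variables do not carry over. Pictures are saved under pics/ and viewed, at most 10 in all, crops included, and the job is handed in when it is done.

Besides the shell and the picture viewer there is one more tool, called after "Call:" in YAML: its name, and indented under it one key for each argument. jog_arm: Moves the arm, as the interface text tells. Its arguments: {"type":"object","properties":{"delta_pos":{"type":"array"},"turn":{"type":"array"},"grip":{"type":"array"}},"required":["delta_pos","turn","grip"]}

```bash
mkdir -p pics; cat > h.py <<'E'
from rig import *
import numpy as np, cv2, pickle
def snap(n,f):
    c=capture(n); pickle.dump(c,open(f'pics/{f}.pkl','wb')); cv2.imwrite(f'pics/{f}.png',c['color']); return c
def load(f): return pickle.load(open(f'pics/{f}.pkl','rb'))
def ray(c,u,v,z,fish=False):
    f=c['color'].shape[0]/2/np.tan(np.radians(c['fovy']/2)); a=np.array([u-c['cx'],v-c['cy']])/f
    if fish:
        r=np.hypot(*a); a=a/r*np.sin(r) if r>1e-9 else a; d=np.array([a[0],-a[1],-np.cos(r)])
    else: d=np.array([a[0],-a[1],-1])
    M=np.array(c['camera_from_world']); R=M[:3,:3]; o=-R.T@M[:3,3]; d=R.T@d
    return o+d*(z-o[2])/d[2]
def proj(c,p,fish=False):
    f=c['color'].shape[0]/2/np.tan(np.radians(c['fovy']/2)); M=np.array(c['camera_from_world'])
    q=M[:3,:3]@p+M[:3,3]; x,y,z=q[0],-q[1],-q[2]
    if fish:
        r=np.hypot(x,y); t=np.arctan2(r,z); return np.array([c['cx']+f*t*x/r,c['cy']+f*t*y/r])
    return np.array([c['cx']+f*x/z,c['cy']+f*y/z])
E
python3 - <<'E'
from h import *
t=snap('top','top0'); s=snap('scene','sc0')
print({k:v for k,v in t.items() if k!='color'})
print(read_state())
for n,c in(('top0b',t),('sc0b',s)): cv2.imwrite(f'pics/{n}.png',cv2.resize(c['color'],(800,600),interpolation=cv2.INTER_CUBIC))
E
```

```text
{'fovy': 43.39581036062771, 'cx': 272.2917016662044, 'cy': 222.0443272009058, 'camera_from_world': array([[ 0.00431378, -0.9998579 , -0.01629634, -0.03794154],
       [ 0.99017201,  0.00199277,  0.13984071, -0.55696521],
       [-0.13978837, -0.01673942,  0.9900399 , -1.55014265],
       [ 0.        ,  0.        ,  0.        ,  1.        ]])}
{'time_s': 0.1, 'joint_positions': array([-7.68032232e+01,  3.02754295e+01,  8.21476202e+01,  9.31614350e-04,
        6.76893941e+01, -1.02258571e+01]), 'qvel': array([ 0.15188853, -0.02734392, -0.10107821, -0.06954161, -0.01689315,
        0.0141338 ]), 'tau': array([-1.53093156e-04, -4.40985274e+01, -1.77150500e+01,  6.34284527e-02,
        5.33715764e-02, -4.97886754e-05]), 'position': array([ 0.2483399 , -0.57283974,  0.2216582 ]), 'tcp_rot': array([[ 9.17600205e-01,  3.97504310e-01, -4.33388501e-04],
       [ 3.97504380e-01, -9.17598280e-01,  1.91411939e-03],
       [ 3.63194164e-04, -1.92867017e-03, -9.99998074e-01]]), 'force': array([-0.13762289, -0.15414745,  0.49633482]), 'moment': array([-0.00705606, -0.06569408, -0.0184579 ]), 'grasp_force': 0.0, 'opening': 0.9989954493986871}
```

View pics/top0b.png

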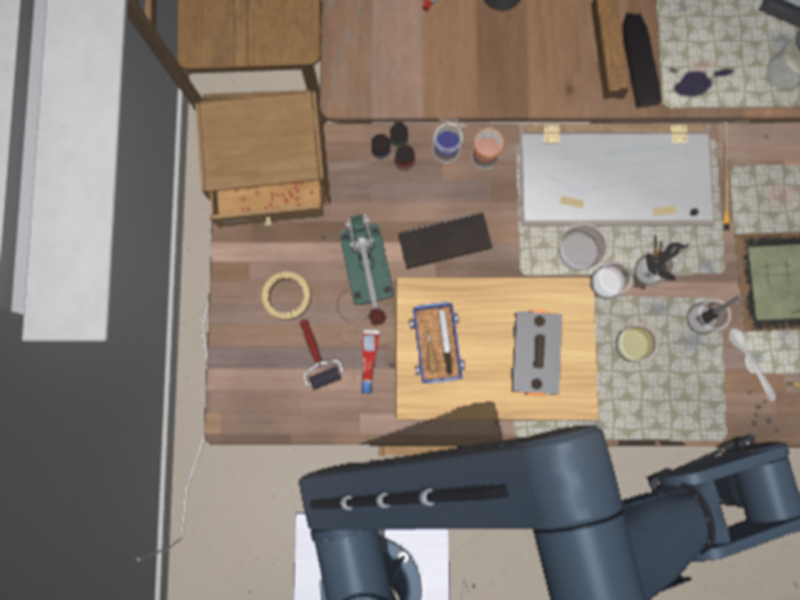

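View pics/sc0b.png

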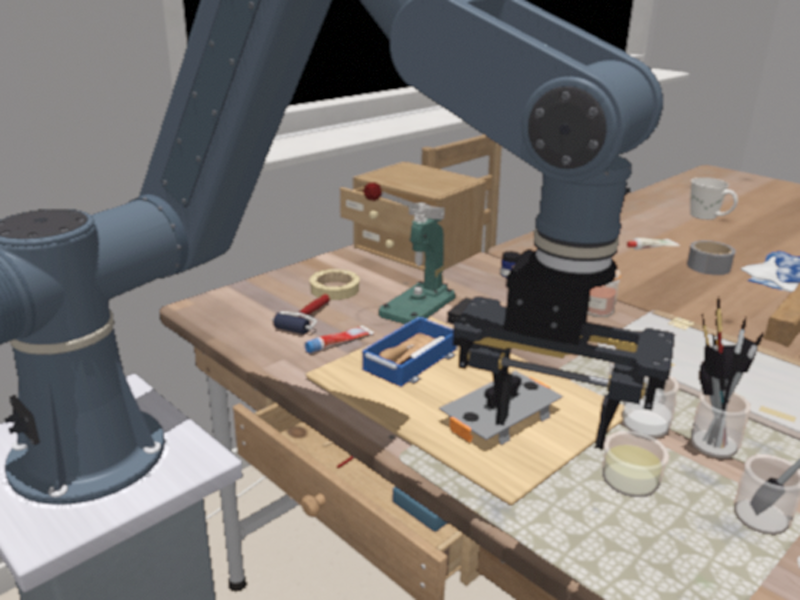

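Top view: case at about (438,342) and lid at (538,351) in the 800-wide picture, both with their long sides roughly along world x. Next, an enlarged crop of both.

```bash
python3 - <<'E'
from h import *
c=load('top0')['color'][200:290,275:405]
cv2.imwrite('pics/crop.png',cv2.resize(c,None,fx=6,fy=6,interpolation=cv2.INTER_CUBIC))
E
```

```text
(no output)
```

View pics/crop.png

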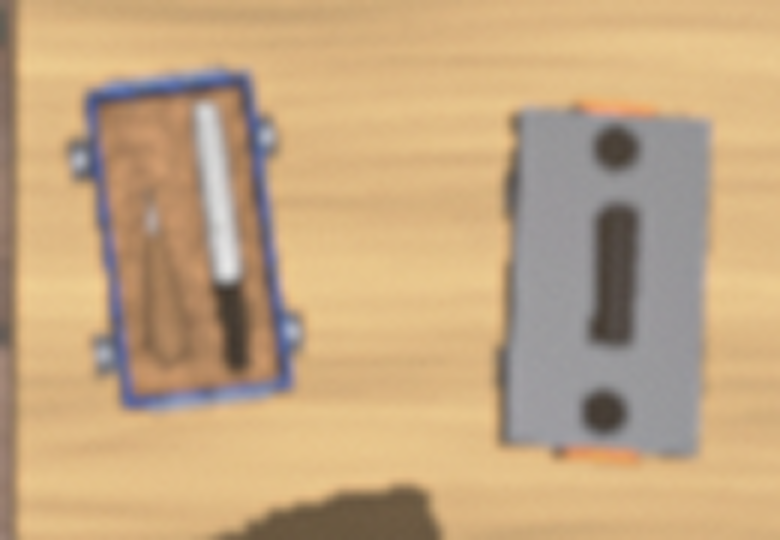

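The crop shows the case rim corners at (87,92),(249,73),(291,388),(125,407), and the lid's pads at (616,147),(605,411).

```bash
python3 - <<'E'
from h import *
c=load('top0')
W=lambda u,v,z: ray(c,275+(u+.5)/6-.5,200+(v+.5)/6-.5,z)
k=[W(*p,.05) for p in((87,92),(249,73),(291,388),(125,407))]
ce=np.mean(k,0); e=(k[0]+k[1]-k[2]-k[3])/2; f=(k[0]+k[3]-k[1]-k[2])/2
print('case',ce,np.degrees(np.arctan2(e[1],e[0])),np.linalg.norm(e),np.degrees(np.arctan2(-f[0],f[1])),np.linalg.norm(f))
a,b=W(616,147,.04),W(605,411,.04); d=a-b
print('lid',(a+b)/2,np.degrees(np.arctan2(d[1],d[0])),np.linalg.norm(d))
l=[W(*p,.038) for p in((519,107),(711,120),(695,456),(503,443))]; print(np.mean(l,0))
R=read_state()['tcp_rot'];print('tool y ang',np.degrees(np.arctan2(R[1,1],R[0,1])))
E
```

```text
case [ 0.50361372 -0.13648189  0.05      ] 6.936390781615866 0.15797464666567618 6.7910094772528735 0.08178331259470481
lid [ 0.48558399 -0.3465852   0.04      ] -3.6935979307277322 0.13186312927701027
[ 0.48476224 -0.34516425  0.038     ]
tool y ang -66.57770057963329
```

Call:
jog_arm:
  delta_pos:
    - [4,3.8,0]
    - [8,7.6,0]
    - [12,11.4,-1]
    - [16,15.2,-2]
    - [20,19,-3.5]
    - [23.7,22.7,-5]
    - [23.7,22.7,-5]
    - [23.7,22.7,-5]
  turn: [-5,-10,-15,-20,-25,-27,-27,-27]
  grip: [0.3,0.3,0.3,0.3,0.3,0.3,0.3,0.3]

```text
time_s: 1.1
position: [0.4854, -0.3465, 0.1723]
tcp_rot: [[0.998, -0.061, -0.001], [-0.061, -0.998, -0.0], [-0.001, 0.0, -1.0]]
force: [0.0, 0.3, 1.1]
opening: 0.697
grasp_force: 0.0
```

```bash
python3 - <<'E'
from h import *
w=snap('wrist','w1'); s=read_state(); print(s['time_s'],s['position'],s['force'],s['opening'])
im=cv2.resize(w['color'],(800,600),interpolation=cv2.INTER_CUBIC); cv2.imwrite('pics/w1b.png',im)
E
```

```text
1.15 [ 0.48509321 -0.3472465   0.1726179 ] [-0.7313993  -0.27793812 -1.00983575] 0.6987363947182014
```

View pics/w1b.png

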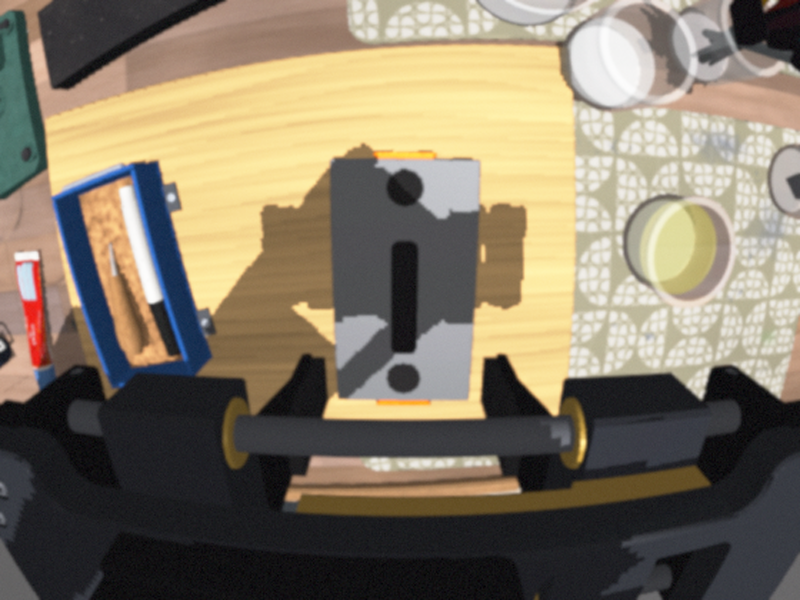

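Wrist view: lid pads at (405,187) and (404,378), handle ends at (404,242) and (403,353).

```bash
python3 - <<'E'
from h import *
c=load('w1')
W=lambda u,v,z: ray(c,(u+.5)*.7-.5,(v+.5)*.7-.5,z,True)
a,b=W(405,187,.04),W(404,378,.04); d=a-b
print('lid',(a+b)/2,np.degrees(np.arctan2(d[1],d[0])),np.linalg.norm(d))
a,b=W(404,242,.07),W(403.5,353,.07); d=a-b
print('handle',(a+b)/2,np.degrees(np.arctan2(d[1],d[0])),np.linalg.norm(d))
k=[W(*p,.05) for p in((56,198),(155,163),(210,358))]; print(k,(k[0]+k[2])/2)
E
```

```text
lid [ 0.48524572 -0.3475675   0.04      ] -3.769398561263989 0.13158371062492855
handle [ 0.48645239 -0.34713036  0.07      ] -3.75220208348184 0.06914772782276556
[array([ 0.5757134 , -0.09289048,  0.05      ]), array([ 0.58517514, -0.1879872 ,  0.05      ]), array([ 0.44551776, -0.20653318,  0.05      ])] [ 0.51061558 -0.14971183  0.05      ]
```

Call:
jog_arm:
  delta_pos:
    - [0,6,2]
    - [0,12,4]
    - [0,18,6]
    - [1,21,8]
    - [1,21,8]
    - [1,21,8]
  turn: [3,6,10,10,10,10]
  grip: [0.3,0.3,0.3,0.3,0.3,0.3]

```text
time_s: 1.9
position: [0.4951, -0.138, 0.2526]
tcp_rot: [[0.994, 0.11, 0.0], [0.11, -0.994, -0.001], [0.0, 0.001, -1.0]]
force: [-0.1, 0.2, -0.3]
opening: 0.701
grasp_force: 0.0
```

```bash
python3 - <<'E'
from h import *
w=snap('wrist','w2'); s=read_state(); print(s['time_s'],s['position'],s['force'],s['opening'])
im=cv2.resize(w['color'],None,fx=2.5,fy=2.5,interpolation=cv2.INTER_CUBIC)[150:750,300:1100]; cv2.imwrite('pics/w2b.png',im)
E
```

```text
1.95 [ 0.4949034  -0.13807167  0.25216871] [ 0.42187693 -0.29256953 -0.98394152] 0.7010560150207045
```

View pics/w2b.png

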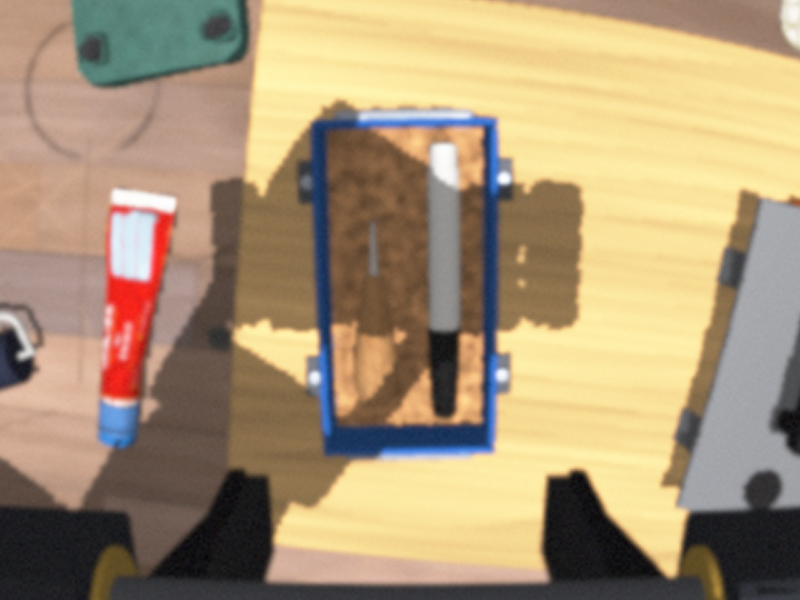

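Wrist view over the case: rim outer corners in the crop at (313,122),(496,118),(493,451),(326,453); bars are at both ends.

```bash
python3 - <<'E'
from h import *
c=load('w2')
W=lambda u,v,z: ray(c,(u+300.5)/2.5-.5,(v+150.5)/2.5-.5,z,True)
k=[W(*p,.05) for p in((313,122),(496,118),(493,451),(326,453))]
ce=np.mean(k,0); e=(k[0]+k[1]-k[2]-k[3])/2; f=(k[0]+k[3]-k[1]-k[2])/2
print('case',k,ce,np.degrees(np.arctan2(e[1],e[0])),np.linalg.norm(e),np.degrees(np.arctan2(-f[0],f[1])),np.linalg.norm(f))
# fit by projection
from scipy.optimize import least_squares
P=np.array([(80,42),(80,-42),(-80,-42),(-80,42)])/1e3
U=np.array([((u+300.5)/2.5-.5,(v+150.5)/2.5-.5) for u,v in((313,122),(496,118),(493,451),(326,453))])
def r(x):
    a=x[2];R=np.array([[np.cos(a),-np.sin(a)],[np.sin(a),np.cos(a)]])
    return (np.array([proj(c,np.r_[x[:2]+R@p,.05],True) for p in P])-U).ravel()
s=least_squares(r,[.5,-.14,.12]);print(s.x,np.degrees(s.x[2]),s.fun)
E
```

```text
case [array([ 0.57750519, -0.0877658 ,  0.05      ]), array([ 0.58819303, -0.16800213,  0.05      ]), array([ 0.43196168, -0.18781894,  0.05      ]), array([ 0.42202268, -0.10731651,  0.05      ])] [ 0.50492065 -0.13772585  0.05      ] 7.197992425540865 0.15709498356628226 7.312532179574428 0.08102841476672264
[ 0.50467694 -0.13775523  0.12616619] 7.228790005149351 [-1.44242839 -1.24107462  1.32706182 -0.83649985  1.18314108  1.16119817
 -1.06854655  1.4002238 ]
```

Call:
jog_arm:
  delta_pos:
    - [-0.5,-6,-2]
    - [-1,-12,-5]
    - [-1,-18,-9]
    - [-1,-21,-13]
    - [-1,-21.0,-16]
    - [-1,-21.0,-18.5]
    - [-1,-21.0,-20.0]
    - [-1,-21.0,-20.8]
    - [-1,-21,-20.8]
    - [-1,-21,-20.8]
  turn: [-3,-6,-10,-10,-10,-10,-10,-10,-10,-10]
  grip: [0.3,0.3,0.3,0.3,0.3,0.3,0.3,0.3,0.3,0.3]

```text
time_s: 3.2
position: [0.486, -0.347, 0.0455]
tcp_rot: [[0.998, -0.062, 0.001], [-0.062, -0.998, -0.001], [0.001, 0.001, -1.0]]
force: [-0.7, 0.2, 0.2]
opening: 0.697
grasp_force: 0.0
```

Call:
jog_arm:
  delta_pos:
    - [0,0,0]
    - [0,0,0]
    - [0,0,0]
    - [0,0,0]
    - [0,0,0]
    - [0,0,0]
  turn: [0,0,0,0,0,0]
  grip: [0.6,1,1,1,1,1]

```text
time_s: 3.95
position: [0.4854, -0.3464, 0.0445]
tcp_rot: [[0.998, -0.063, -0.0], [-0.063, -0.998, 0.0], [-0.0, -0.0, -1.0]]
force: [-0.4, 0.4, 0.3]
opening: 0.182
grasp_force: 30.0
```

Call:
jog_arm:
  delta_pos:
    - [0,0,2]
    - [0,0,5]
    - [0,0,8]
    - [0.5,5,8]
    - [1,10,8]
    - [1.5,15,8]
    - [1.9,19,8]
    - [1.9,21,7.5]
    - [1.9,21,6.5]
    - [1.9,21,5.5]
    - [1.9,21,5.5]
    - [1.9,21,5.5]
  turn: [0,0,0,3,6,9,10.8,10.8,10.8,10.8,10.8,10.8]
  grip: [1,1,1,1,1,1,1,1,1,1,1,1]

```text
time_s: 5.45
position: [0.5045, -0.1376, 0.0993]
tcp_rot: [[0.992, 0.124, -0.0], [0.124, -0.992, -0.0], [-0.0, 0.0, -1.0]]
force: [0.2, -0.9, -1.7]
opening: 0.18
grasp_force: 30.0
```

```bash
python3 - <<'E'
from h import *
w=snap('wrist','w3');s=snap('scene','s3');t=snap('top','t3')
a=cv2.resize(w['color'],(800,600),interpolation=cv2.INTER_CUBIC)[:,:]
cv2.imwrite('pics/w3b.png',a)
b=cv2.resize(s['color'][190:320,200:380],(800,578),interpolation=cv2.INTER_CUBIC); cv2.imwrite('pics/s3b.png',b)
E
```

```text
(no output)
```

View pics/w3b.png

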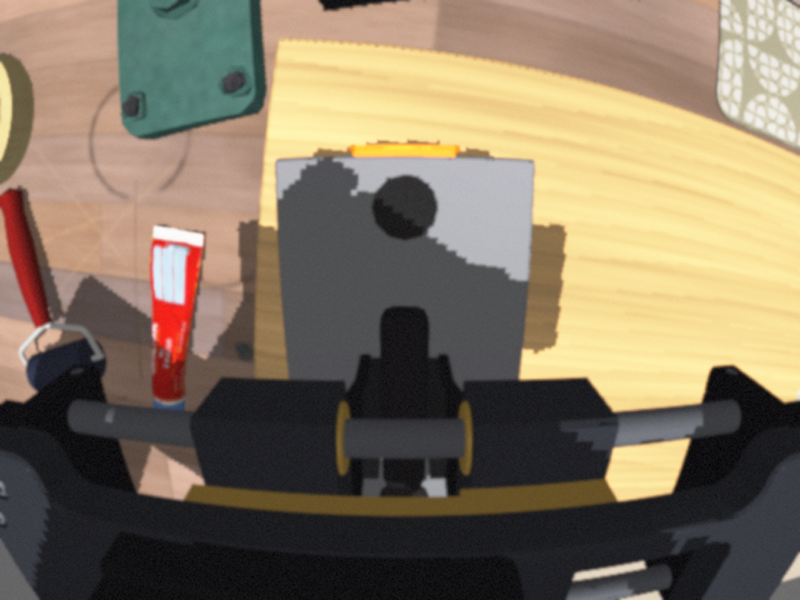

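View pics/s3b.png

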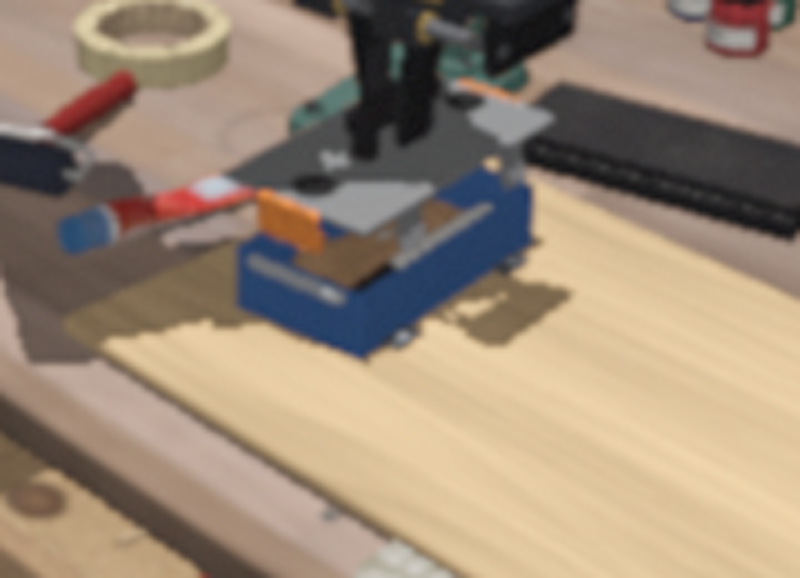

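The lid hangs level in the hand over the case: pad at (405,207) in the wrist view, clips facing the bars in the scene view.

```bash
python3 - <<'E'
from h import *
c=load('w3'); print(ray(c,405.5*.7-.5,207.5*.7-.5,.096,True)); s=read_state(); R=s['tcp_rot'];print(s['position'],np.degrees(np.arctan2(R[1,0],R[0,0])))
l,r=[ray(c,(u+.5)*.7-.5,(v+.5)*.7-.5,.094,True) for u,v in((277,161),(534,161))];d=l-r;print(l,r,(l+r)/2,np.degrees(np.arctan2(-d[0],d[1])))
E
```

```text
[ 0.56969569 -0.13027725  0.096     ]
[ 0.50468    -0.13707679  0.0997591 ] 7.178849682136473
[ 0.58144465 -0.08211001  0.094     ] [ 0.59309704 -0.17451687  0.094     ] [ 0.58727084 -0.12831344  0.094     ] 7.1869912708792745
```

Call:
jog_arm:
  delta_pos:
    - [0,0,-0.8]
    - [0,0,-1.5]
    - [0,0,-2]
    - [0,0,-2.3]
    - [0,0,-2.5]
    - [0,0,-2.7]
    - [0,0,-2.8]
    - [0,0,-2.8]
  turn: [0,0,0,0,0,0,0,0]
  grip: [1,1,1,1,1,1,1,1]

```text
time_s: 6.6
position: [0.5048, -0.1366, 0.0718]
tcp_rot: [[0.992, 0.126, 0.001], [0.126, -0.992, -0.0], [0.001, 0.0, -1.0]]
force: [-0.1, 1.0, 0.8]
opening: 0.18
grasp_force: 30.0
```

Call:
jog_arm:
  delta_pos:
    - [0,0,-0.1]
    - [0,0,-0.2]
    - [0,0,-0.3]
    - [0,0,-0.3]
  turn: [0,0,0,0]
  grip: [1,1,1,1]

```text
time_s: 7.1
position: [0.5054, -0.1368, 0.07]
tcp_rot: [[0.992, 0.126, 0.002], [0.126, -0.992, -0.001], [0.002, 0.001, -1.0]]
force: [-0.9, 2.0, 10.9]
opening: 0.177
grasp_force: 30.0
```

Call:
jog_arm:
  delta_pos:
    - [0,0,-0.1]
    - [0,0,-0.2]
    - [0,0,-0.2]
  turn: [0,0,0]
  grip: [1,1,1]

```text
time_s: 7.48
position: [0.5062, -0.1369, 0.0685]
tcp_rot: [[0.992, 0.125, 0.004], [0.125, -0.992, -0.001], [0.004, 0.002, -1.0]]
force: [0.9, 2.6, 12.4]
opening: 0.178
grasp_force: 30.0
```

Call:
jog_arm:
  delta_pos:
    - [0,0,-0.1]
    - [0,0,-0.2]
    - [0,0,-0.3]
    - [0,0,-0.4]
    - [0,0,-0.4]
  turn: [0,0,0,0,0]
  grip: [1,1,1,1,1]

```text
time_s: 8.1
position: [0.5047, -0.1369, 0.0628]
tcp_rot: [[0.992, 0.126, 0.001], [0.126, -0.992, -0.001], [0.001, 0.001, -1.0]]
force: [-0.7, 0.2, 5.1]
opening: 0.179
grasp_force: 30.0
```

Call:
jog_arm:
  delta_pos:
    - [0,0,-0.1]
    - [0,0,-0.2]
    - [0,0,-0.3]
    - [0,0,-0.3]
  turn: [0,0,0,0]
  grip: [1,1,1,1]

```text
time_s: 8.6
position: [0.504, -0.1366, 0.06]
tcp_rot: [[0.992, 0.126, -0.001], [0.126, -0.992, -0.0], [-0.001, -0.0, -1.0]]
force: [-2.4, -0.3, 8.6]
opening: 0.178
grasp_force: 30.0
```

Call:
jog_arm:
  delta_pos:
    - [0,0,-0.1]
    - [0,0,-0.1]
    - [0,0,0.1]
    - [0,0,0.2]
  turn: [0,0,0,0]
  grip: [1,1,1,1]

```text
time_s: 9.1
position: [0.5042, -0.1363, 0.061]
tcp_rot: [[0.992, 0.126, -0.001], [0.126, -0.992, 0.001], [-0.001, -0.001, -1.0]]
force: [0.4, -0.9, -3.8]
opening: 0.18
grasp_force: 30.0
```

Call:
jog_arm:
  delta_pos:
    - [0,0,0]
    - [0,0,0]
    - [0,0,0]
    - [0,0,0]
    - [0,0,2]
    - [0,0,5]
    - [0,-4,9]
    - [0,-10,13]
    - [0,-16,15]
    - [0,-21,15]
    - [0,-21,15]
  turn: [0,0,0,0,0,0,0,0,0,0,0]
  grip: [0.4,0.4,0.4,0.4,0.4,0.4,0.4,0.4,0.4,0.4,0.4]

```text
time_s: 10.48
position: [0.5046, -0.3517, 0.2123]
tcp_rot: [[0.993, 0.121, 0.003], [0.121, -0.993, -0.004], [0.002, 0.004, -1.0]]
force: [0.2, 1.0, 0.3]
opening: 0.599
grasp_force: 0.0
```

```bash
python3 - <<'E'
from h import *
s=snap('scene','s4');t=snap('top','t4')
b=cv2.resize(s['color'][200:300,230:350],None,fx=5,fy=5,interpolation=cv2.INTER_CUBIC)
cv2.imwrite('pics/s4b.png',b)
E
```

```text
(no output)
```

View pics/s4b.png

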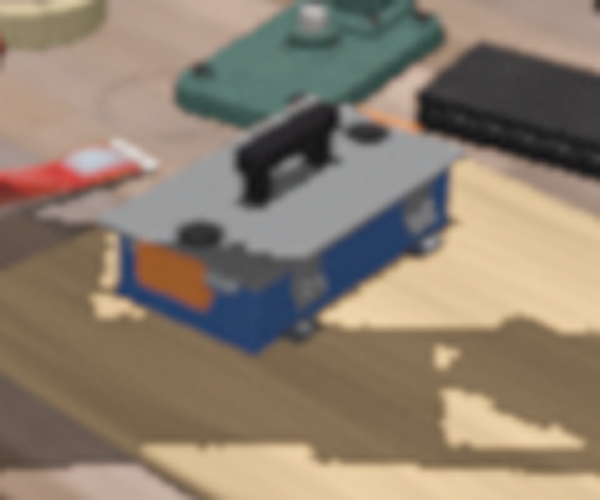

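The lid sits flush, with pads at (199,235) and (366,132) in the crop. Next, check both ends' heights against the calibration.

```bash
python3 - <<'E'
from h import *
c=load('s4'); a=np.radians(7.15)
for sgn,u,v in((-1,199,235),(1,366,132)):
    px=np.array([230+(u+.5)/5-.5,200+(v+.5)/5-.5])
    for z in(.056,.061,.066):
        print(sgn,z,px-proj(c,np.array([.5043+sgn*.066*np.cos(a),-.1368+sgn*.066*np.sin(a),z])))
E
```

```text
-1 0.056 [-0.01821616  0.85785349]
-1 0.061 [-0.04487385  2.74203245]
-1 0.066 [-0.07162932  4.63312311]
1 0.056 [0.01291976 0.34529731]
1 0.061 [-0.06839572  2.12541667]
1 0.066 [-0.14998759  3.91158646]
```

Both ends are at home height (56 mm), so I'm handing in.

```bash
python3 -c "
from rig import *
print(hand_in())"
```

```text
the job is handed in; nothing more can be done
None
```

The lid is on the case and was pressed straight down by its handle. A camera check showed both ends at home height within about 2 mm, and the pull as I eased up suggests the clips are holding. I saw only the near clip, not the far one. The gripper is clear, nothing else was touched, and the job was handed in at about 11 s.

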